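Stow a router cutter in the matching hole of the graded rack

ROBOT

A 7-joint arm with a two-finger parallel gripper is mounted at the origin on the work surface. World frame = base frame: x ahead of the robot, y to its left, z up, the work surface at z = 0. Lengths are in m, angles in rad, forces in N, time in s.
With the tool pointing down it reaches from about 0.425 to 0.875 m from the base axis. Payload 8.4 kg.
Tool frame: the origin (TCP) lies midway between the tips of the shut fingers; the grasp point (between the pads) lies 19 mm behind it (r.grip_point_offset is the distance from the TCP to the grasp point, in m); z points along the fingers, y is the direction in which the jaws open and shut (so a half turn about z gives the same grasp; the last joint's range is limited). The gripper opens to 85 mm and grips with 20 to 120 N. Pads are 22 mm wide; open, the fingers measure 114 mm over their backs; the gripper's body (76 mm by 85 mm) begins 54 mm behind the grasp point. The pads swing forward as they close: fully open they stand 13 mm farther back than shut.
Start: joints at [-0.099, 0.333, 0.04, 1.465, -0.013, 1.343, -0.059], TCP at [0.65, -0, 0.231] pointing down, gripper open.
Joint ranges: [-2.58, 2.58], [-0.38, 2.09], [-1.3, 1.39], [0.25, 2.4], [-1.5, 4.64], [0.08, 2.09], [-2.65, 2.65]. Speed limits (rad/s): [2.22, 2.22, 2.79, 2.79, 3.14, 3.14, 3.14].

INTERFACE

Orientations are given as [roll, pitch, yaw] about the fixed x, y, z axes, in that order (R = Rz(yaw) Ry(pitch) Rx(roll)).
In Python, from bench import r, capture, get_calibration, sign_off gives the robot as it stands.
- The arm moves only by the tool step_arm, never from a script. Its argument "moves" is a list of rows, each a list of 5 numbers: the closure, from -1 (fully open) to 1 (shut), then the shift along the tool's x, y, z in cm, then the turn about the tool's z in rad. A call has 1 to 5 rows; each row shifts and turns the commanded pose from where the row before left it, along the tool's axes as they then stand; what a row does not reach is not made up. A row lasts 1/8 s, in which the tool goes at most 62.5 mm and 10.7 degrees, less where a joint would pass 70% of its speed; a pose out of reach is approached as far as the arm can. A call is refused whole if a number of a shift passes 6.25 or a number of a turn 0.188, either way. A call with a gripper value outside its range is refused whole. The fingers move at their own pace and stop on an object; "newtons" is the grip in N (left out, the last holds). Time passes only in rows, so rows that do not move let the fingers close. It gives the time, the measured TCP pose, the force and the opening at its end, in the units of the state.
- r.state(): the state, without advancing time (a new reading comes with each control period).
- capture(name): name is "scene" or "side" or "wrist"; returns the picture (400x640x3 uint8, blue, green, red); there is no depth.
- get_calibration(name): a dict with "K" (3x3 intrinsics, pixels), "world_to_cam" (4x4, takes a point from world to camera coordinates). Camera axes: x right, y down, z forward; pixel columns grow to the right and rows downward; lengths in m; the calibration is good to about 2 mm. A picture is of the moment at which its call begins: read the wrist's pose just before it. get_calibration takes no time and is no camera call; for the wrist camera it gives the pose at the moment of the call.
- sign_off(): hands the job in, once; it reports no verdict.
The state is a dict: "clock": time; "joint_pos": joint angles; "dq": joint speeds; "joint_torque": joint torques, N m; "ee_pos": TCP position; "orientation": TCP orientation; "force": force on the tool from outside, world axes, zero at the start; "moment": the same for the moment, N m; "opening": finger opening in m.
Only numpy, scipy, OpenCV 4.12 (cv2) and the standard library are available. Lean on these libraries where they do the work, as an engineer would, in place of code of your own. Each camera call takes 0.05 s, during which the arm holds its last target.

TASK

The job on the router is finished: take the cutter with the thick round head out of the plywood stand and put it away in the rack, shank down, in the hole drilled for its shank size. The rack block slides loosely in its channel, so find the hole by feel with light pressure, never forcing the shank, then push the cutter gently home until its head rests on the block, and let go; leave the V-bit in the stand and the other things on the bench where they are.

Things in the scene. Friction and masses are not known exactly. Their poses are not given: they have to be found in the camera images.
- cutter: Steel planing cutter, upright, 0.16 to 0.23 kg. Shank 12 mm in diameter, 40 mm long, lower edge bevelled 1 mm; above it a round head 30 mm in diameter, 36 mm tall, flat underneath (shoulder) and on top. Origin: centre of the shank's lower end, z up along the shank: shoulder at 40 mm, top at 76 mm. Starts in either stand hole, shoulder on the stand's top. Grip the head by its sides.
- vbit: Smaller bit with a pointed V head (20 mm across at its base, 28 mm tall) on an 8 mm shank 40 mm long, in the other stand hole. Origin at the shank's lower end, z up. Leave it there.
- stand: Plywood block 70 (x) by 130 (y) by 48 mm high, fixed; two oversize holes of 16 mm diameter, 44 mm deep, at y = -32 and +32 mm. Origin at the centre of its underside.
- rack: Fixed aluminium channel, 59 (x) by 242 (y) mm, rims 18 mm high, in which the white plastic rack block lies. Origin: centre of its underside on the bench; y along the row of holes, from small to large. The block, 50 by 206 mm, top 53 mm above the bench, is 28 mm shorter than the channel: it lies 4 to 28 mm from the small-hole (-y) end stop, which is not measured; pushed along, it drags with about 10 N.
- spanner: Flat steel spanner 170 mm long, 8 mm thick, lying on the bench; origin under its middle. Leave it.
- collet_nut: Round dark steel nut 42 mm in diameter, 20 mm tall, lying on the bench; origin under its centre. Leave it.
- clamp: Flat slotted aluminium hold-down clamp 90 by 26 by 12 mm on the bench; origin under its middle. Leave it.
- row_mid (a point): Point on the channel's mid-line at the height of the block's top, axes as the rack's. With the block against the small-hole end stop its six holes would lie on this y axis at -99, -65, -31, +3, +37, +71 mm, for shanks of 6, 8, 10, 12, 16, 20 mm in turn; add the block's gap. Each hole is 1 mm wider than its shank, 44 mm deep, square-edged. Over 35 N between cutter and rack, knocks included, damages them.
- row_small_end (a point): Top middle of the channel's small-hole end (121 mm to -y of the rack's origin, 18 mm up). The 6 mm hole near it holds a thin mill standing 45 mm above the block; the other holes are empty. In each hole's +x wall, 16 mm below the top, a sprung ball grips the shank, so a cutter stops there until pushed: a steady 5 to 15 N over the last 24 mm.
Not all that is in view belongs to the job. What is shaped like the cutter but green or orange is not meant.

How it is judged:
On the way:
1. the cutter is lifted clear of the stand (height (world z) of cutter above 0.052 m), for 0.1 s.
At the end, for the whole second after the job is handed in: The cutter stands in the rack's 12 mm hole (shank end within 5 mm of the row's line, at y = 1 to 33 mm in the rack's frame), upright within 0.08 rad, shoulder within 2.5 mm of the block's top, at rest and let go; the V-bit is still in its stand hole, within 15 mm of its start (z of cutter in the frame of rack below 0.0155 m and x of cutter in the frame of rack between -0.005 and 0.005 m and y of cutter in the frame of rack between 0.001 and 0.033 m and angle between cutter's own z axis and vertical below 0.08 rad and linear speed of cutter below 0.02 m/s and distance of vbit from where it was at the start of the episode below 0.015 m); the robot touches nothing.
It fails at once if shank or head pushed against the rack with more than 35 N (contact force between cutter and rack above 35 N).
It fails at once if the cutter tipped over by more than 0.6 rad (angle between cutter's own z axis and vertical above 0.6 rad).
It fails at once if the V-bit taken out or knocked out of the stand (distance of vbit from where it was at the start of the episode above 0.02 m or angle between vbit's own z axis and vertical above 0.4 rad).
It fails at once if spanner, collet nut or clamp shifted by more than 20 mm (distance of any of spanner, collet_nut, clamp from where it was at the start of the episode above 0.02 m).
It also fails if it takes over 67 s, if anything falls off the work surface, if the arm or the gripper's body presses on something with over 40 N, if the wrist force passes 120 N, or if a joint passes its speed limit or range.

## Working session

There is one attempt and no reset: what is moved stays moved. The work goes in short steps, Python scripts to look and compute and a tool call to move; the robot and the scene stay as the last step left them, time stands still between calls to the robot, and variables do not carry over. Pictures are saved under pics/ and viewed, and the job is handed in when it is done.

Besides the shell and the picture viewer there is one more tool, called as name(argument=value, ...), one argument or row to a line, values as JSON. step_arm: Moves the arm, as the interface text tells. Its arguments: {"type":"object","properties":{"moves":{"type":"array","items":{"type":"array","items":{"type":"number"}}},"newtons":{"type":"number"}},"required":["moves"]}

```bash
mkdir -p pics; ls; python3 - <<'E'
from bench import r,capture,get_calibration
import cv2,numpy as np
np.set_printoptions(precision=4,suppress=True)
print(r.state())
for n in ["scene","side","wrist"]:
    c=get_calibration(n); print(n,c["K"],c["world_to_cam"])
    cv2.imwrite(f"pics/{n}0.png",capture(n))
E
```

```text
pics
{'clock': 0.0, 'joint_pos': array([-0.0992,  0.3339,  0.0399,  1.4663, -0.0134,  1.3433, -0.0585]), 'dq': array([-0.0014,  0.    , -0.0013,  0.0007, -0.0005, -0.0017, -0.0018]), 'joint_torque': array([  0.0005, -65.8555,   1.3659, -40.5555,   0.0169,   0.0127,
        -0.    ]), 'ee_pos': array([ 0.6495, -0.    ,  0.2304]), 'orientation': array([-3.14  ,  0.0001,  1.5708]), 'force': array([-1.0922, -0.1584, -0.4271]), 'moment': array([-0.0464, -0.007 , -0.0049]), 'opening': 0.08528941124432295}
scene [[420.1864   0.     314.2225]
 [  0.     420.1864 194.5588]
 [  0.       0.       1.    ]] [[ 0.702   0.7122 -0.0085 -0.3902]
 [ 0.3785 -0.3831 -0.8426 -0.1657]
 [-0.6033  0.5883 -0.5384  1.2104]
 [ 0.      0.      0.      1.    ]]
side [[421.7236   0.     327.6776]
 [  0.     421.7236 204.2092]
 [  0.       0.       1.    ]] [[ 0.9906 -0.1351 -0.0205 -0.5957]
 [-0.0885 -0.52   -0.8496  0.1059]
 [ 0.1041  0.8434 -0.527   0.8137]
 [ 0.      0.      0.      1.    ]]
wrist [[290.6057   0.     319.3197]
 [  0.     290.6057 200.5661]
 [  0.       0.       1.    ]] [[ 1.      0.0005 -0.0007 -0.6496]
 [ 0.0007 -0.9569  0.2906 -0.0378]
 [-0.0005 -0.2906 -0.9569  0.3781]
 [ 0.      0.      0.      1.    ]]
```

View pics/scene0.png

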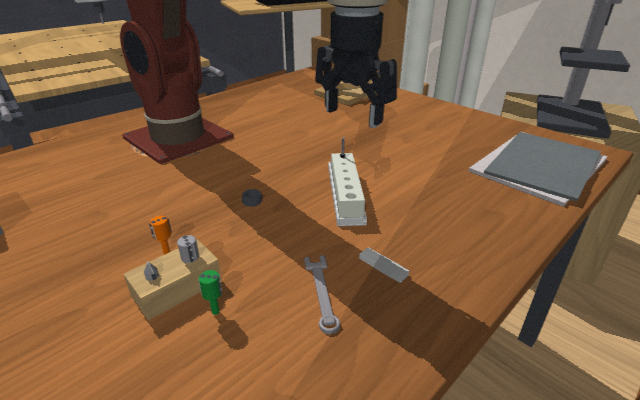

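View pics/side0.png

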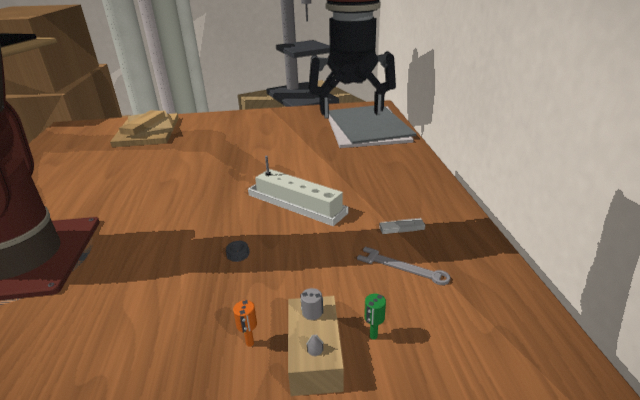

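View pics/wrist0.png

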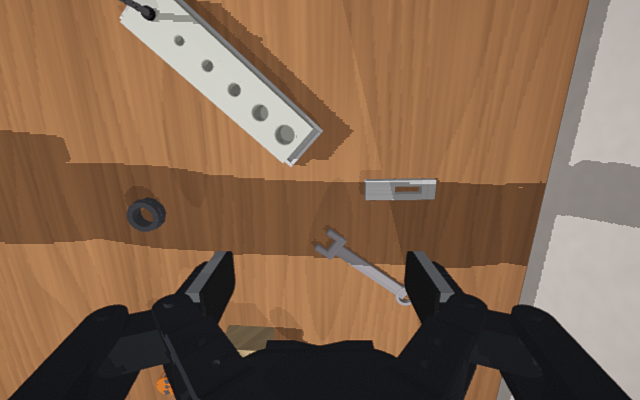

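Scene view: the steel round head is at (188,249), the V-bit at (152,271), the orange lookalike at (161,232) and the green one at (210,286). In the side view they are at (312,304), (315,343), (245,318) and (375,305). The grey cylinder in the stand fits: it is thick, round, steel-coloured and shoulder-down on plywood. I'll check it in an enlarged crop and measure.

```bash
python3 - <<'E'
import cv2,numpy as np
a=cv2.imread("pics/scene0.png")[200:330,110:250]; b=cv2.imread("pics/side0.png")[270:400,220:400]
A=cv2.resize(a,None,fx=2.8,fy=2.8,interpolation=cv2.INTER_CUBIC);B=cv2.resize(b,None,fx=2.2,fy=2.8,interpolation=cv2.INTER_CUBIC)
cv2.imwrite("pics/crop1.png",np.hstack([A,B]))
c=cv2.imread("pics/wrist0.png")[0:180,110:340]
cv2.imwrite("pics/crop2.png",cv2.resize(c,None,fx=3.3,fy=3.3,interpolation=cv2.INTER_CUBIC))
E
```

```text
(no output)
```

View pics/crop1.png

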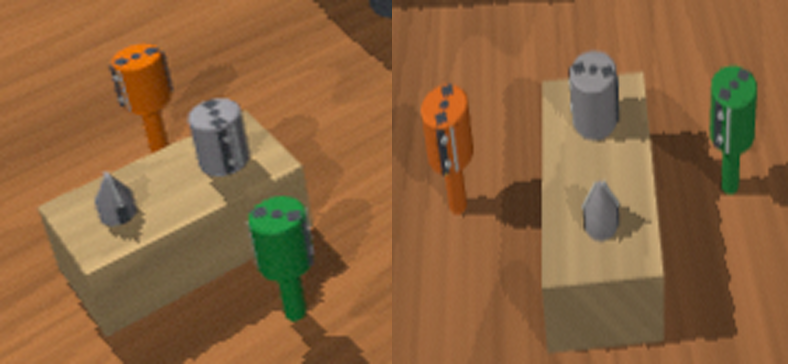

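View pics/crop2.png

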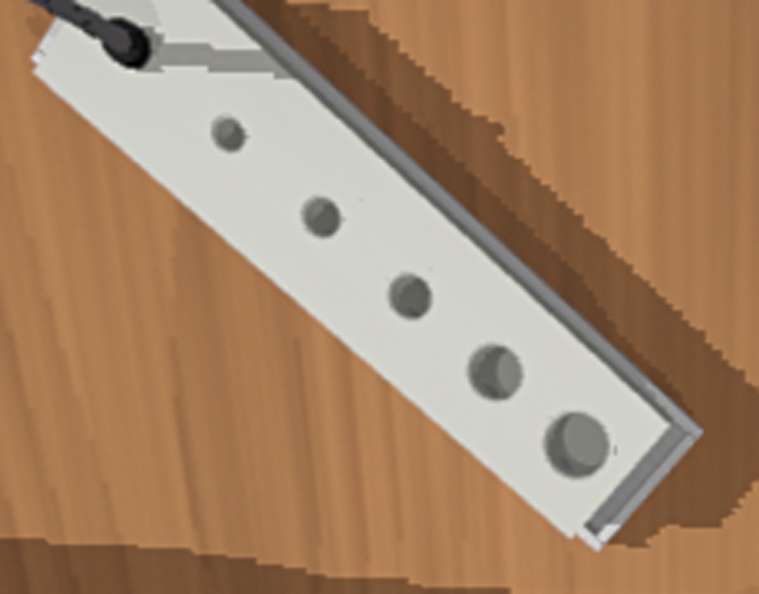

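The grey cylinder in the far stand hole is confirmed (scene ≈(188,249), side ≈(312,304)). In the wrist view, counting from the mill, the fourth hole (12 mm) is at crop (410,297), which is pixel (234,90). Next I'll measure positions.

```bash
cat > h.py <<'E'
import cv2,numpy as np
np.set_printoptions(precision=4,suppress=True)
def ray(cal,uv):
    T=np.array(cal["world_to_cam"]);R=T[:3,:3];o=-R.T@T[:3,3]
    d=R.T@np.linalg.solve(np.array(cal["K"]),[uv[0],uv[1],1.]);return o,d/np.linalg.norm(d)
def plane(cal,uv,z):
    o,d=ray(cal,uv);return o+d*(z-o[2])/d[2]
def tri(c1,a,c2,b):
    o1,d1=ray(c1,a);o2,d2=ray(c2,b)
    s=np.linalg.lstsq(np.c_[d1,-d2],o2-o1,rcond=None)[0];p,q=o1+s[0]*d1,o2+s[1]*d2
    return (p+q)/2,np.linalg.norm(p-q)
def proj(cal,p):
    T=np.array(cal["world_to_cam"]);q=np.array(cal["K"])@(T[:3,:3]@p+T[:3,3]);return q[:2]/q[2]
E
python3 - <<'E'
from h import *
from bench import get_calibration
s,d,w=[get_calibration(n) for n in("scene","side","wrist")]
# wrist holes by threshold
im=cv2.imread("pics/wrist0.png")
g=im.min(2)
C=[]
for n,(u,v) in zip((8,10,12,16,20),[(228,134),(321,217),(410,297),(495,373),(577,445)]):
    p=np.array([u/3.3+110,v/3.3]);k=int(p[0]),int(p[1]);R=12
    roi=g[k[1]-R:k[1]+R+1,k[0]-R:k[0]+R+1]; m=((roi<170)).astype('uint8')
    nl,l,st,ce=cv2.connectedComponentsWithStats(m); i=l[R,R]
    c=ce[i]+np.array(k)-R; P=plane(w,c,.053);C.append(P);print(n,p,c,st[i,4],P)
C=np.array(C);print("gaps",np.linalg.norm(np.diff(C[:,:2],axis=0),axis=1))
v=np.linalg.svd(C[:,:2]-C[:,:2].mean(0))[2][0];print("dir",v,np.degrees(np.arctan2(v[1],v[0])))
# steel masks
for nm,cal,(u,v_) in(("scene",s,(188,249)),("side",d,(312,304))):
    im=cv2.imread(f"pics/{nm}0.png");h=cv2.cvtColor(im,cv2.COLOR_BGR2HSV)
    m=(h[...,1]<60).astype('uint8');x0,y0=u-25,v_-25
    nl,l,st,ce=cv2.connectedComponentsWithStats(m[y0:y0+50,x0:x0+50]);i=np.argmax(st[1:,4])+1
    print(nm,st[i]+[x0,y0,0,0,0],ce[i]+[x0,y0])
E
```

```text
8 [179.0909  40.6061] [178.7447  40.1809] 94 [0.5113 0.1419 0.053 ]
10 [207.2727  65.7576] [206.9917  65.425 ] 120 [0.5366 0.1191 0.053 ]
12 [234.2424  90.    ] [233.9048  89.5374] 147 [0.5618 0.0964 0.053 ]
16 [260.     113.0303] [259.5304 112.4522] 230 [0.5868 0.0738 0.053 ]
20 [284.8485 134.8485] [284.2118 134.4766] 321 [0.612  0.0512 0.053 ]
gaps [0.034  0.0339 0.0337 0.0339]
dir [ 0.743  -0.6693] -42.01513096795982
scene [177 235  22  28 461] [187.8004 248.4924]
side [300 288  23  32 603] [311.4726 303.7463]
```

```bash
python3 - <<'E'
from h import *
from bench import get_calibration
s,d,w=[get_calibration(n) for n in("scene","side","wrist")]
p,e=tri(s,(187.8,248.5),d,(311.5,303.7));print("cutter mid",p,e)
for z in(.062,.066,.07):print(z,plane(s,(187.8,248.5),z),plane(d,(311.5,303.7),z))
# project model silhouettes bounds at candidate as check
for nm,lohi in(("orange",(5,20)),("green",(50,80))):
    q=[]
    for n in("scene","side"):
        im=cv2.imread(f"pics/{n}0.png");h=cv2.cvtColor(im,cv2.COLOR_BGR2HSV)
        m=((h[...,0]>=lohi[0])&(h[...,0]<=lohi[1])&(h[...,1]>(225 if nm=="orange" else 120))&(h[...,2]>60)).astype('uint8')
        m[:200]=0;nl,l,st,ce=cv2.connectedComponentsWithStats(m);i=np.argmax(st[1:,4])+1
        x,y,ww,hh,a=st[i];q.append((x+ww/2-.5,y+hh*.3));print(nm,n,st[i],ce[i])
        # lowest point -> bench
        yy=np.where((l==i).any(1))[0].max();xx=np.where((l==i)[yy-1])[0].mean();print(" foot",(xx,yy),plane(get_calibration(n),(xx,yy),0))
# vbit & stand top corners from crop1
P=lambda u,v:(u/2.8+110,v/2.8+200)
Q=lambda u,v:((u-392)/2.2+220,v/2.8+270)
for c in[(40,210),(255,110),(302,165),(86,273)]:print("scene corner",plane(s,P(*c),.048))
for c in[(543,82),(642,74),(662,274),(541,290)]:print("side corner",plane(d,Q(*c),.048))
print("vbit tip",tri(s,P(108,175),d,Q(600,180)))
E
```

```text
cutter mid [ 0.5422 -0.2747  0.0682] 0.0013582262208704737
0.062 [ 0.5356 -0.2723  0.062 ] [ 0.5425 -0.2676  0.062 ]
0.066 [ 0.5403 -0.2743  0.066 ] [ 0.5422 -0.2716  0.066 ]
0.07 [ 0.5451 -0.2763  0.07  ] [ 0.542  -0.2756  0.07  ]
orange scene [151 216  19  38 367] [161.7003 231.8283]
 foot (np.float64(165.5), np.int64(253)) [ 0.4439 -0.277   0.    ]
orange side [255 322   2   1   2] [255.5 322. ]
 foot (np.float64(nan), np.int64(322)) [nan nan nan]
green scene [199 270  21  45 566] [210.371 289.159]
 foot (np.float64(215.0), np.int64(314)) [ 0.6332 -0.2935  0.    ]
green side [365 294  21  45 511] [375.3738 312.8258]
 foot (np.float64(373.0), np.int64(338)) [ 0.6305 -0.2906  0.    ]
scene corner [ 0.5053 -0.3698  0.048 ]
scene corner [ 0.5132 -0.2357  0.048 ]
scene corner [ 0.5779 -0.244   0.048 ]
scene corner [ 0.5694 -0.3731  0.048 ]
side corner [ 0.51  -0.239  0.048]
side corner [ 0.5783 -0.2436  0.048 ]
side corner [ 0.571  -0.3711  0.048 ]
side corner [ 0.5014 -0.369   0.048 ]
vbit tip (array([ 0.54  , -0.339 ,  0.0776]), np.float64(0.0018705003355306386))<stdin>:15: RuntimeWarning: Mean of empty slice.
  ret = ret.dtype.type(ret / rcount)
```

Cutter axis ≈ (0.542, -0.2735). The V-bit is 64 mm away, as expected. The decoys are about 90–98 mm off to ±x. The hole is at (0.562, 0.096), with neighbours 34 mm apart, which matches the given spacing. Jaws along world x (the current yaw), partly opened, stay clear of everything.

step_arm(
  moves=[
    [-0.3, -5.47, -2.15, 0, 0],
    [-0.3, -5.47, -2.15, 0, 0],
    [-0.3, -5.47, -2.15, 0, 0],
    [-0.3, -5.47, -2.15, 0, 0],
    [-0.3, -5.47, -2.15, 0, 0],
  ],
  newtons=40,
)

```text
clock: 0.78
ee_pos: [0.5414, -0.2751, 0.2312]
orientation: [-3.141, -0.0, 1.571]
force: [0.2, -1.3, 1.1]
opening: 0.0556
```

step_arm(
  moves=[
    [-0.3, 0, 0, 4, 0],
    [-0.3, 0, 0, 4, 0],
    [-0.3, 0, 0, 0, 0],
  ],
)

```text
clock: 1.15
ee_pos: [0.5404, -0.2726, 0.1482]
orientation: [-3.136, -0.002, 1.571]
force: [0.3, -0.1, 0.8]
opening: 0.0553
```

```bash
python3 - <<'E'
from bench import r,capture
import cv2
for n in("wrist","side"):cv2.imwrite(f"pics/{n}1.png",capture(n))
E
```

```text
(no output)
```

View pics/wrist1.png

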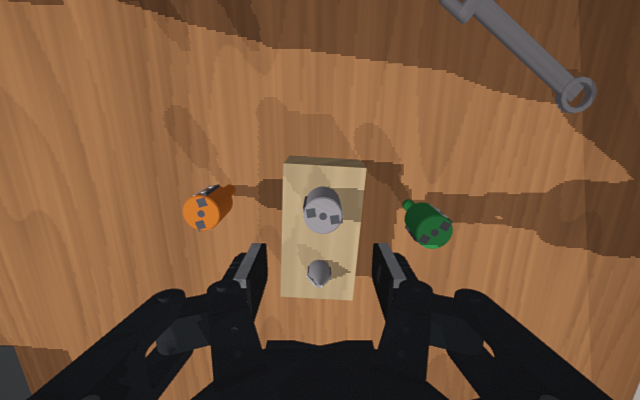

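View pics/side1.png

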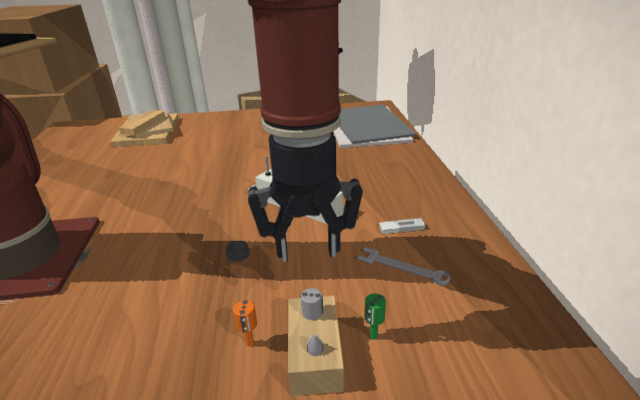

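The wrist view shows the cutter's top face centred at about (323,215), with the V-bit at (319,271) and the decoys at (201,211) and (433,232), all clear of the fingers. I'll cast the top face onto z=0.084.

```bash
python3 - <<'E'
from h import *
from bench import get_calibration,r
w=get_calibration("wrist")
im=cv2.imread("pics/wrist1.png");h=cv2.cvtColor(im,cv2.COLOR_BGR2HSV)
cv2.imwrite("pics/c3.png",cv2.resize(im[170:250,280:370],None,fx=7,fy=7,interpolation=cv2.INTER_CUBIC))
print(plane(w,(323,215.5),.084),r.state()["ee_pos"])
# predicted top circle for 0.542,-0.2735
for c in((.542,-.2735),(.5425,-.2725)):
  print([proj(w,np.array([c[0]+.015*np.cos(a),c[1]+.015*np.sin(a),.084])) for a in(0,np.pi/2,np.pi,-np.pi/2)])
E
```

```text
[ 0.5459 -0.2753  0.084 ] [ 0.5428 -0.2736  0.1523]
[array([337.5076, 213.2618]), array([317.9066, 194.3908]), array([298.3293, 213.2485]), array([317.933 , 231.3944])]
[array([338.186 , 212.0275]), array([318.5726, 193.1067]), array([298.9567, 212.014 ]), array([318.5734, 230.207 ])]
```

View pics/c3.png

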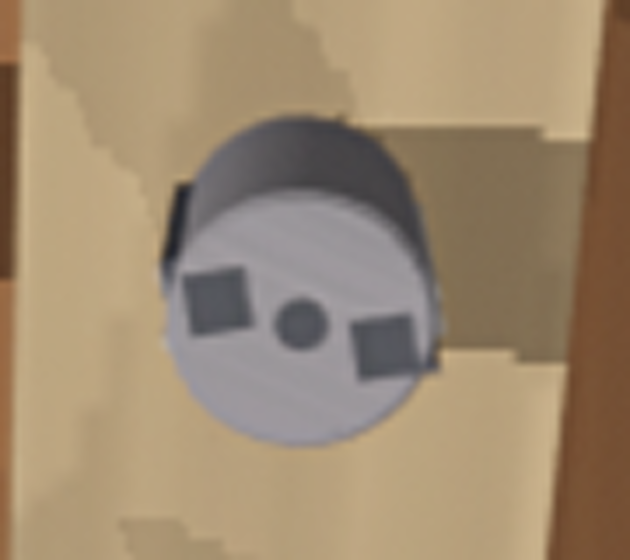

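step_arm(
  moves=[
    [-0.3, -0.1, 0, 4, 0],
    [-0.3, 0, 0, 3, 0],
    [-0.3, 0, 0, 2, 0],
    [-0.3, 0, 0, 1, 0],
    [-0.3, 0, 0, 0, 0],
  ],
  newtons=40,
)

```text
clock: 1.88
ee_pos: [0.5428, -0.2746, 0.0517]
orientation: [3.141, 0.0, 1.571]
force: [0.7, -0.0, -0.2]
opening: 0.0553
```

step_arm(
  moves=[
    [0.0, 0, 0, 0, 0],
    [0.2, 0, 0, 0, 0],
    [1, 0, 0, 0, 0],
    [1, 0, 0, 0, 0],
    [1, 0, 0, 0, 0],
  ],
  newtons=40,
)

```text
clock: 2.5
ee_pos: [0.5429, -0.2747, 0.0523]
orientation: [3.14, 0.0, 1.571]
force: [-1.8, 0.1, 6.2]
opening: 0.0286
```

```bash
python3 - <<'E'
from bench import r,capture
import cv2,numpy as np
a,b=capture("side"),capture("wrist")
A=cv2.resize(a[230:390,240:400],None,fx=2.5,fy=2.5,interpolation=cv2.INTER_CUBIC);B=cv2.resize(b[120:280,240:400],None,fx=2.5,fy=2.5,interpolation=cv2.INTER_CUBIC)
cv2.imwrite("pics/g1.png",np.hstack([A,B]));s=r.state();print(s["force"],s["opening"],s["ee_pos"])
E
```

```text
[-0.99484807  0.28302926  7.05637542] 0.029263422604591475 [ 0.5428966  -0.27475544  0.05229497]
```

View pics/g1.png

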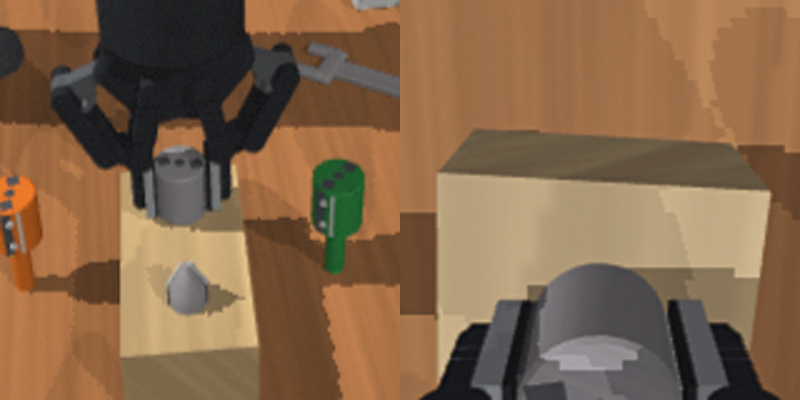

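Good grasp: the pads sit flat on both sides of the head in both views. Lifting.

step_arm(
  moves=[
    [1, 0, 0, -1, 0],
    [1, 0, 0, -2, 0],
    [1, 0, 0, -3, 0],
    [1, 0, 0, -4, 0],
    [1, 0, 0, 0, 0],
  ],
)

```text
clock: 3.22
ee_pos: [0.5445, -0.2756, 0.1562]
orientation: [3.135, 0.003, 1.571]
force: [0.2, -0.1, -2.4]
opening: 0.0291
```

step_arm(
  moves=[
    [1, 0, 0, 0, 0],
    [1, 0, 0, 0, 0],
  ],
)

```text
clock: 3.48
ee_pos: [0.5417, -0.2741, 0.1502]
orientation: [-3.14, -0.001, 1.571]
force: [-0.2, -0.3, -2.2]
opening: 0.0287
```

```bash
python3 - <<'E'
from bench import r,capture
import cv2,numpy as np
print(r.state())
a,b=capture("side"),capture("scene")
cv2.imwrite("pics/sideL.png",a);cv2.imwrite("pics/sceneL.png",b)
print(r.state()["ee_pos"])
A=cv2.resize(a[170:330,230:390],None,fx=2.5,fy=2.5,interpolation=cv2.INTER_CUBIC);B=cv2.resize(b[160:320,110:270],None,fx=2.5,fy=2.5,interpolation=cv2.INTER_CUBIC)
cv2.imwrite("pics/g2.png",np.hstack([A,B]))
E
```

```text
{'clock': 3.475, 'joint_pos': array([ 0.24357425,  0.30307475,  0.18390858,  1.68220863, -0.05933609,
        1.16391614,  0.44294335]), 'dq': array([ 0.00050971,  0.00384125, -0.00018055,  0.00264979,  0.00025503,
        0.00140454,  0.00080196]), 'joint_torque': array([ 2.36010924e-02, -6.23186374e+01,  3.13377567e+00, -3.96107125e+01,
        1.74324552e-02,  9.22692037e-03, -5.67760435e-04]), 'ee_pos': array([ 0.54172078, -0.27414201,  0.15018241]), 'orientation': array([-3.13957801e+00, -7.66761695e-04,  1.57083980e+00]), 'force': array([-0.18041665, -0.26331936, -2.17506168]), 'moment': array([-0.04124264, -0.03031844, -0.04684644]), 'opening': 0.02871618242277031}
[ 0.54185691 -0.27425034  0.15022563]
```

View pics/g2.png

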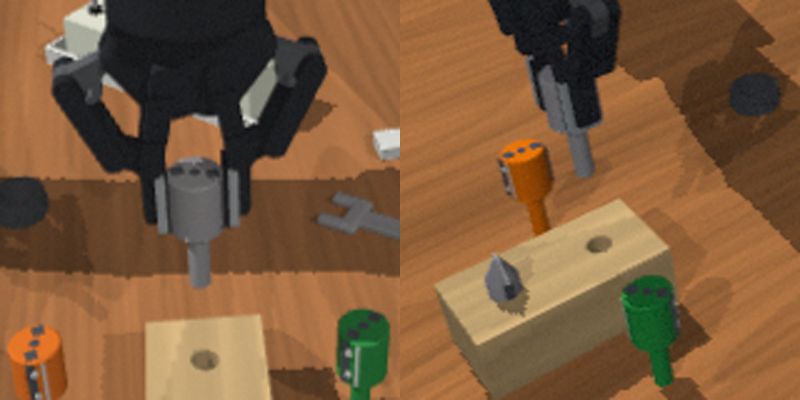

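Out of the stand and upright. The shank tip is at side (310,281) and scene (183.6,229). I'll triangulate it for its offset from the TCP.

```bash
python3 - <<'E'
from h import *
from bench import get_calibration,r
s,d=[get_calibration(n) for n in("scene","side")]
e=r.state()["ee_pos"]
a=(110+184/2.5,160+170/2.5);b=(230+200/2.5,170+277/2.5)
p,g=tri(s,a,d,b);print("tip",p,g,"rel tcp",p-e)
for c,n,u in((s,"scene",a),(d,"side",b)):
    print(n,plane(c,u,e[2]-.0443),"pred pix",proj(c,np.array([e[0],e[1],e[2]-.0443])),u)
# rack hole in scene/side pictures from start, for camera bias
H=np.array([.5618,.0964,.053]);print("hole pred scene,side",proj(s,H),proj(d,H))
E
python3 - <<'E'
import cv2,numpy as np
a=cv2.imread('pics/scene0.png')[130:230,300:400];b=cv2.imread('pics/side0.png')[150:230,240:360]
cv2.imwrite('pics/r0.png',np.hstack([cv2.resize(a,(380,400),interpolation=cv2.INTER_CUBIC),cv2.resize(b,(420,400),interpolation=cv2.INTER_CUBIC)]))
E
```

```text
tip [ 0.5422 -0.2739  0.1102] 0.002480969145245088 rel tcp [ 0.0003  0.0004 -0.04  ]
scene [ 0.538  -0.2728  0.1059] pred pix [184.022  229.4246] (183.6, 228.0)
side [ 0.5422 -0.2674  0.1059] pred pix [310.2607 284.1832] (310.0, 280.8)
hole pred scene,side [347.9984 178.3748] [303.3938 186.4504]
```

View pics/r0.png

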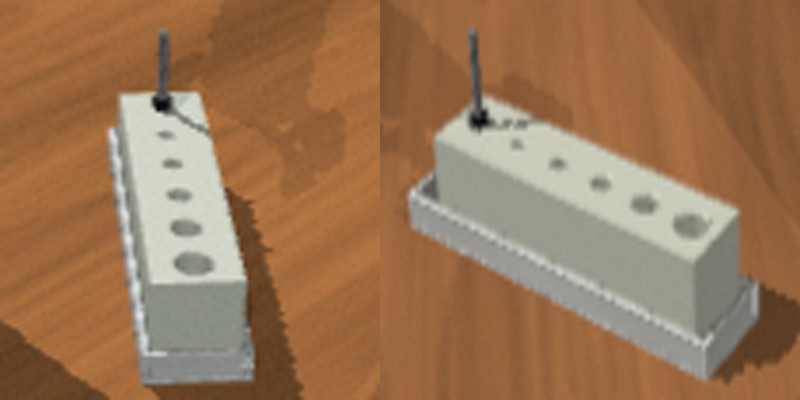

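The tip is on the TCP axis within about 1 mm (tip z ≈ TCP−0.044), and the scene and side views agree with the wrist-derived 12 mm hole within about 1.5 mm. I'm carrying it over to hover high above the hole.

step_arm(
  moves=[
    [1, 3.0, 0.3, 0, 0],
    [1, 5.5, 0.3, 0, 0],
    [1, 5.5, 0.3, 0, 0],
    [1, 5.5, 0.3, 0, 0],
    [1, 5.5, 0.3, 0, 0],
  ],
)

```text
clock: 4.2
ee_pos: [0.5571, -0.0228, 0.1508]
orientation: [-3.141, 0.0, 1.571]
force: [1.0, 0.1, -3.2]
opening: 0.029
```

step_arm(
  moves=[
    [1, 5.5, 0.3, 0, 0],
    [1, 4.0, 0.2, 0, 0],
    [1, 2.5, 0, 0, 0],
    [1, 0, 0, 0, 0],
    [1, 0, 0, 0, 0],
  ],
)

```text
clock: 4.82
ee_pos: [0.5623, 0.0944, 0.1508]
orientation: [-3.141, 0.001, 1.57]
force: [-0.3, -0.6, -3.7]
opening: 0.029
```

step_arm(
  moves=[
    [1, 0, 0, 1, 0],
    [1, 0, 0, 1, 0],
    [1, 0, 0, 0.5, 0],
    [1, 0, 0, 0, 0],
    [1, 0, 0, 0, 0],
  ],
)

```text
clock: 5.45
ee_pos: [0.5626, 0.0955, 0.1265]
orientation: [3.141, -0.0, 1.571]
force: [0.7, 0.3, -2.8]
opening: 0.029
```

```bash
python3 - <<'E'
from h import *
from bench import r,capture,get_calibration
s=r.state();print(s["ee_pos"],s["orientation"],s["force"])
b=capture("wrist");w=get_calibration("wrist")
cv2.imwrite("pics/wh.png",b);np.save("wh.npy",w["world_to_cam"])
e=s["ee_pos"];t=np.array([e[0],e[1],e[2]-.0443])
print("tip pred",proj(w,t),"hole pred",proj(w,np.array([.5618,.0964,.053])))
cv2.imwrite("pics/wh_c.png",cv2.resize(b[110:310,220:420],None,fx=3,fy=3,interpolation=cv2.INTER_CUBIC))
E
```

```text
[0.5626 0.0955 0.1265] [ 3.1414 -0.0001  1.5707] [ 0.6901  0.2814 -2.7867]
tip pred [318.8339 224.9493] hole pred [317.8013 210.0542]
```

View pics/wh_c.png

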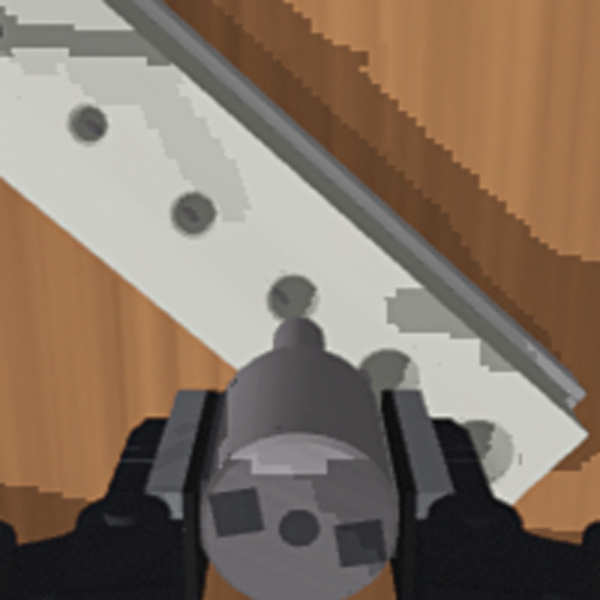

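Hover view: the tip is centred at ≈(319.7,224) against 318.8,225 predicted, and the 12 mm hole is at (317.3,209.3), which gives (0.5614, 0.0969). I'll shift by −1.5 mm in x and +1.2 mm in y, then descend to about 5 mm above the block.

step_arm(
  moves=[
    [1, 0.12, -0.15, 0.5, 0],
    [1, 0, 0, 1.0, 0],
    [1, 0, 0, 0.7, 0],
    [1, 0, 0, 0.2, 0],
    [1, 0, 0, 0, 0],
  ],
)

```text
clock: 6.12
ee_pos: [0.5609, 0.0967, 0.1021]
orientation: [-3.141, 0.0, 1.571]
force: [-0.4, -0.4, -3.0]
opening: 0.0286
```

step_arm(
  moves=[
    [1, 0, 0, 0, 0],
    [1, 0, 0, 0, 0],
  ],
)

```text
clock: 6.38
ee_pos: [0.5612, 0.0967, 0.1026]
orientation: [3.141, -0.0, 1.571]
force: [-0.2, -0.3, -1.9]
opening: 0.0291
```

```bash
python3 - <<'E'
from h import *
from bench import r,capture,get_calibration
s=r.state();print(s["ee_pos"],s["orientation"],s["force"],s["moment"])
b=capture("wrist");w=get_calibration("wrist")
e=s["ee_pos"];t=np.array([e[0],e[1],e[2]-.0443])
print("tip pred",proj(w,t),"hole pred",proj(w,np.array([.5614,.0969,.053])))
cv2.imwrite("pics/wh2.png",cv2.resize(b[150:270,260:380],None,fx=5,fy=5,interpolation=cv2.INTER_CUBIC))
E
```

```text
[0.5612 0.0967 0.1026] [ 3.1411 -0.0001  1.5707] [-0.2355 -0.2763 -1.9089] [ 0.0513  0.0205 -0.0146]
tip pred [319.0551 225.0021] hole pred [319.376  221.9573]
```

View pics/wh2.png

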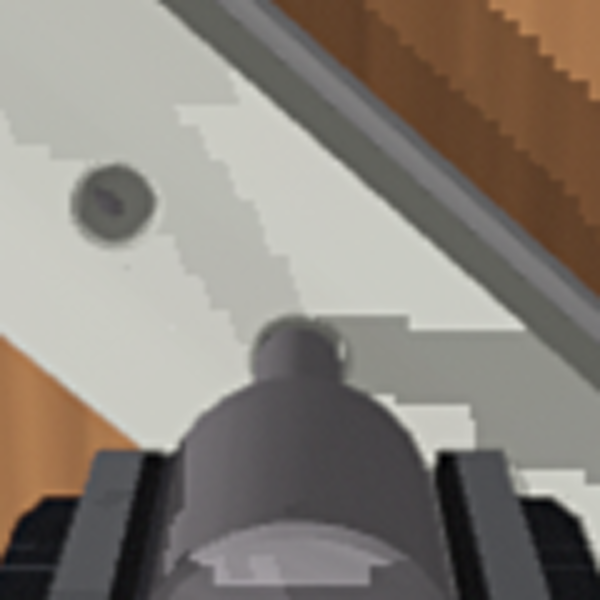

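The shank sits concentric over the hole (hole edges at u≈251–347 and shank 258–343 in the crop). Feeling down in small steps.

step_arm(
  moves=[
    [1, 0, 0, 0.2, 0],
    [1, 0, 0, 0.15, 0],
    [1, 0, 0, 0.1, 0],
  ],
)

```text
clock: 6.8
ee_pos: [0.5609, 0.0967, 0.0976]
orientation: [-3.141, 0.0, 1.571]
force: [0.2, 0.4, -1.8]
opening: 0.029
```

step_arm(
  moves=[
    [1, 0, 0, 0.1, 0],
    [1, 0, 0, 0.1, 0],
  ],
)

```text
clock: 7.05
ee_pos: [0.5612, 0.0965, 0.0959]
orientation: [3.141, 0.0, 1.571]
force: [0.5, -0.8, -1.9]
opening: 0.029
```

step_arm(
  moves=[
    [1, 0, 0, 0.1, 0],
    [1, 0, 0, 0.1, 0],
  ],
)

```text
clock: 7.3
ee_pos: [0.5613, 0.0962, 0.0939]
orientation: [3.141, 0.0, 1.57]
force: [0.7, -3.3, 0.5]
opening: 0.0288
```

step_arm(
  moves=[
    [1, 0, 0, 0.1, 0],
    [1, 0, 0, 0.1, 0],
  ],
)

```text
clock: 7.55
ee_pos: [0.5612, 0.0962, 0.0918]
orientation: [3.141, 0.0, 1.57]
force: [1.9, -3.7, 0.3]
opening: 0.029
```

It dropped in: the tip is about 5 mm below the contact height, with only 2 N axial and a light side force towards +row. I'll ease sideways and continue.

step_arm(
  moves=[
    [1, -0.05, 0.03, 0.1, 0],
    [1, 0, 0, 0.1, 0],
    [1, 0, 0, 0.1, 0],
  ],
)

```text
clock: 7.92
ee_pos: [0.5613, 0.0961, 0.0888]
orientation: [3.142, 0.0, 1.571]
force: [1.8, -4.0, 0.9]
opening: 0.029
```

step_arm(
  moves=[
    [1, 0, 0, 0.15, 0],
    [1, 0, 0, 0.15, 0],
  ],
)

```text
clock: 8.18
ee_pos: [0.5613, 0.0961, 0.0857]
orientation: [-3.142, 0.0, 1.571]
force: [2.0, -3.7, 1.0]
opening: 0.0287
```

step_arm(
  moves=[
    [1, -0.05, 0.02, 0.1, 0],
    [1, 0, 0, 0.1, 0],
  ],
)

```text
clock: 8.43
ee_pos: [0.5613, 0.0959, 0.0836]
orientation: [-3.141, -0.0, 1.571]
force: [1.6, -2.4, -0.4]
opening: 0.0285
```

step_arm(
  moves=[
    [1, 0, 0, 0.1, 0],
    [1, 0, 0, 0.1, 0],
  ],
)

```text
clock: 8.68
ee_pos: [0.5615, 0.0959, 0.0819]
orientation: [3.142, -0.0, 1.571]
force: [-0.8, -2.6, 1.1]
opening: 0.0287
```

Now at the detent; pushing on in 1 mm steps.

step_arm(
  moves=[
    [1, 0, 0, 0.1, 0],
    [1, 0, 0, 0.1, 0],
  ],
)

```text
clock: 8.93
ee_pos: [0.5617, 0.0958, 0.0802]
orientation: [3.141, -0.0, 1.571]
force: [-0.0, -1.9, 4.3]
opening: 0.0286
```

step_arm(
  moves=[
    [1, 0, 0, 0.1, 0],
  ],
)

```text
clock: 9.05
ee_pos: [0.5618, 0.0958, 0.0791]
orientation: [3.141, -0.0, 1.571]
force: [-0.0, -1.7, 2.6]
opening: 0.0288
```

step_arm(
  moves=[
    [1, 0, 0, 0.1, 0],
  ],
)

```text
clock: 9.18
ee_pos: [0.5617, 0.0958, 0.0779]
orientation: [3.141, -0.0, 1.571]
force: [0.7, -0.9, 3.7]
opening: 0.0292
```

step_arm(
  moves=[
    [1, 0, 0, 0.15, 0],
    [1, 0, 0, 0.15, 0],
  ],
)

```text
clock: 9.43
ee_pos: [0.5616, 0.0958, 0.0748]
orientation: [3.141, -0.0, 1.571]
force: [2.1, -2.2, 2.9]
opening: 0.0288
```

step_arm(
  moves=[
    [1, 0, 0, 0.15, 0],
    [1, 0, 0, 0.15, 0],
  ],
)

```text
clock: 9.68
ee_pos: [0.5616, 0.0958, 0.0717]
orientation: [3.141, -0.0, 1.571]
force: [2.4, -1.6, 3.9]
opening: 0.029
```

step_arm(
  moves=[
    [1, 0, 0, 0.15, 0],
    [1, 0, 0, 0.15, 0],
  ],
)

```text
clock: 9.93
ee_pos: [0.5616, 0.0957, 0.0687]
orientation: [3.141, -0.0, 1.571]
force: [2.2, -1.9, 3.0]
opening: 0.029
```

```bash
python3 - <<'E'
from h import *
from bench import r,capture
b=capture("wrist");a=capture("side");print(r.state()["ee_pos"],r.state()["force"])
cv2.imwrite("pics/w4.png",np.hstack([cv2.resize(b[150:270,260:380],(400,400),interpolation=cv2.INTER_CUBIC),cv2.resize(a[110:230,240:360],(400,400),interpolation=cv2.INTER_CUBIC)]))
E
```

```text
[0.5615 0.0957 0.0684] [ 3.2455 -1.5568 -0.6704]
```

View pics/w4.png

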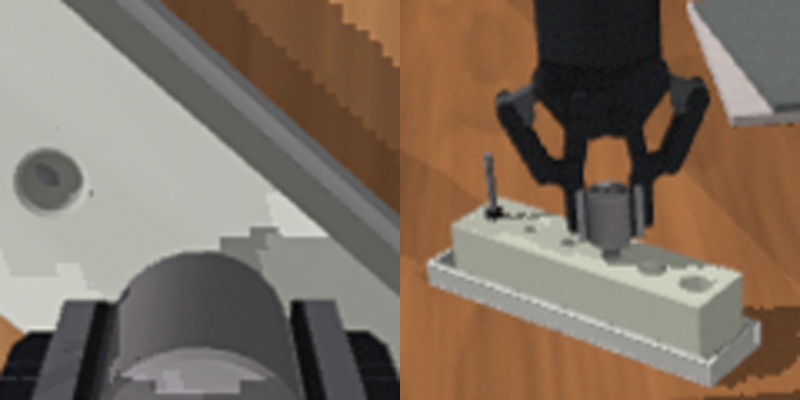

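The cutter is going straight in and has not slipped in the grip (its shoulder is still about 11 mm above the block). Continuing.

step_arm(
  moves=[
    [1, 0, 0, 0.15, 0],
    [1, 0, 0, 0.15, 0],
    [1, 0, 0, 0.15, 0],
  ],
)

```text
clock: 10.4
ee_pos: [0.5615, 0.0957, 0.0643]
orientation: [3.142, -0.0, 1.571]
force: [2.0, -1.3, 2.6]
opening: 0.0291
```

step_arm(
  moves=[
    [1, 0, 0, 0.15, 0],
    [1, 0, 0, 0.15, 0],
  ],
)

```text
clock: 10.65
ee_pos: [0.5615, 0.0957, 0.0612]
orientation: [-3.142, 0.0, 1.571]
force: [1.3, -1.8, 3.0]
opening: 0.0288
```

step_arm(
  moves=[
    [1, 0, 0, 0.1, 0],
    [1, 0, 0, 0.1, 0],
  ],
)

```text
clock: 10.9
ee_pos: [0.5615, 0.0957, 0.0593]
orientation: [3.142, -0.0, 1.571]
force: [1.5, -1.2, 3.6]
opening: 0.029
```

step_arm(
  moves=[
    [1, 0, 0, 0.07, 0],
  ],
)

```text
clock: 11.02
ee_pos: [0.5615, 0.0957, 0.0586]
orientation: [-3.142, -0.0, 1.571]
force: [2.0, -1.6, 2.7]
opening: 0.0293
```

step_arm(
  moves=[
    [1, 0, 0, 0.07, 0],
  ],
)

```text
clock: 11.15
ee_pos: [0.5615, 0.0957, 0.0579]
orientation: [-3.142, -0.0, 1.571]
force: [2.3, -0.6, 2.5]
opening: 0.029
```

step_arm(
  moves=[
    [1, 0, 0, 0.05, 0],
  ],
)

```text
clock: 11.28
ee_pos: [0.5615, 0.0957, 0.0574]
orientation: [-3.142, -0.0, 1.571]
force: [2.1, -0.7, 4.1]
opening: 0.0292
```

step_arm(
  moves=[
    [1, 0, 0, 0.05, 0],
  ],
)

```text
clock: 11.4
ee_pos: [0.5615, 0.0957, 0.0572]
orientation: [-3.142, -0.0, 1.571]
force: [-1.5, -1.2, 10.1]
opening: 0.029
```

step_arm(
  moves=[
    [1, 0, 0, 0.04, 0],
  ],
)

```text
clock: 11.52
ee_pos: [0.5615, 0.0957, 0.0572]
orientation: [3.142, -0.0, 1.571]
force: [-2.0, -2.2, 12.8]
opening: 0.0289
```

Shoulder contact at TCP 0.0572 (predicted 0.0573), with the force stepping up to about 13 N while z stays still. Releasing and retreating straight up.

step_arm(
  moves=[
    [0.2, 0, 0, 0, 0],
    [-0.1, 0, 0, 0, 0],
    [-0.3, 0, 0, 0, 0],
    [-0.3, 0, 0, 0, 0],
  ],
)

```text
clock: 12.02
ee_pos: [0.5613, 0.0957, 0.0563]
orientation: [-3.141, 0.0, 1.571]
force: [-0.5, -0.1, -0.3]
opening: 0.0555
```

step_arm(
  moves=[
    [-0.3, 0, 0, -1.5, 0],
    [-0.3, 0, 0, -3, 0],
    [-0.3, 0, 0, -4, 0],
    [-0.3, 0, 0, -3, 0],
    [-0.3, 0, 0, 0, 0],
  ],
)

```text
clock: 12.65
ee_pos: [0.5632, 0.0961, 0.1754]
orientation: [3.136, -0.001, 1.571]
force: [0.3, -0.3, -0.4]
opening: 0.0554
```

step_arm(
  moves=[
    [-0.3, -5, 0, 0, 0],
    [-0.3, -5, 0, 0, 0],
    [-0.3, 0, 0, 0, 0],
    [-0.3, 0, 0, 0, 0],
    [-0.3, 0, 0, 0, 0],
  ],
)

```text
clock: 13.28
ee_pos: [0.5614, -0.0027, 0.1714]
orientation: [-3.141, -0.001, 1.573]
force: [0.3, -0.2, 0.1]
opening: 0.0553
```

```bash
python3 - <<'E'
from h import *
from bench import r,capture,get_calibration
b=capture("wrist");w=get_calibration("wrist");a=capture("side");s=capture("scene");print(r.state()["ee_pos"],r.state()["force"],r.state()["clock"])
cv2.imwrite("pics/f_w.png",b);cv2.imwrite("pics/f_s.png",a);cv2.imwrite("pics/f_sc.png",s)
cv2.imwrite("pics/f.png",np.hstack([cv2.resize(s[120:230,290:400],(390,390),interpolation=cv2.INTER_CUBIC),cv2.resize(a[110:230,240:360],(400,390),interpolation=cv2.INTER_CUBIC)]))
print("pred cutter top",proj(w,np.array([.5615,.0957,.089])))
E
```

```text
[ 0.5615 -0.0032  0.1714] [-0.5082 -0.3367 -0.3013] 13.425
pred cutter top [319.5086  76.4691]
```

View pics/f.png

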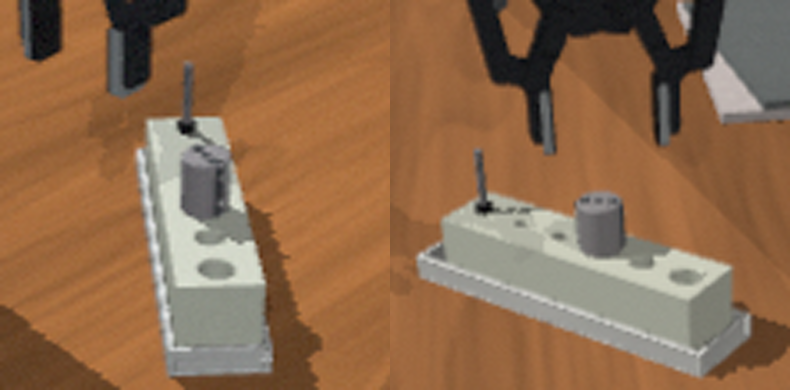

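View pics/f_w.png

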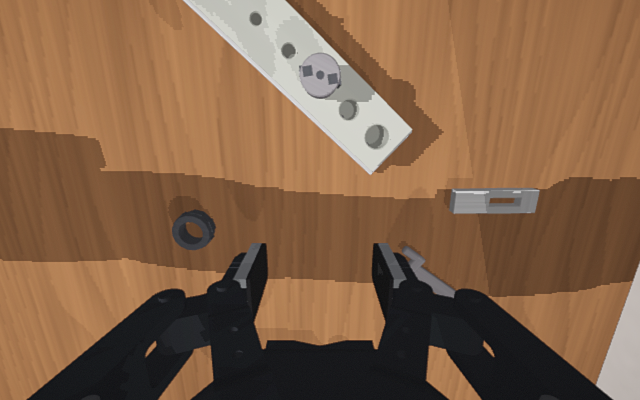

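View pics/f_s.png

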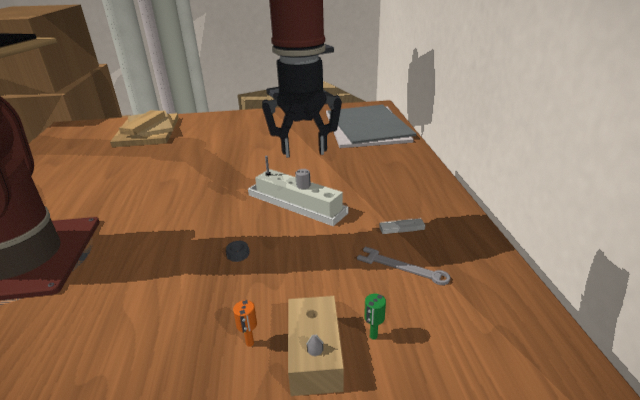

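The cutter stands seated and upright in the fourth hole. Its top is at wrist (320,75), against (319.5,76.5) predicted for a fully home cutter. The V-bit is still at side (315,343), and the nut, spanner and clamp are where they were. The gripper is clear.

```bash
python3 -c "
from bench import sign_off;print(sign_off())"
```

```text
the job is handed in; nothing more can be done
None
```

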